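Put the tea scoop away in the push-latch tea box

TASK

Put the tea scoop away inside the wooden tea box and leave the box shut, its lid caught and staying down flush by itself; the box may be open or shut to begin with. The lid has a push-push catch under its front edge: a press right down there and letting go frees a shut lid, which springs open, and the same press catches it again once it has been swung down, so look each time whether it ended up open or shut. Don't shift or tip the egg cups or the sweetener dispenser.

Things in the scene. Friction and masses are not known exactly. Their poses are not given: they have to be found in the camera images.
- teabox: The tea box of mid-brown wood, 150 mm (x) by 124 mm (y) by 92 mm high, walls and floor 6 mm, inside 138 x 112 mm. It does not move. Origin: centre of its underside; x points from its front (catch side, nearer the robot) to its back (hinge side), z up. In the middle of the front wall's inner face sits the grey catch, 36 mm wide, standing 12 mm out, 46 to 88 mm above the worktop.
- lid (a joint): Angle of the tea box's hinged lid, rad. 0: shut and caught, flush with the box's rim, 92 mm above the worktop. It grows as the front edge rises; once free, a spring swings it up in about half a second to 1.70, a little past upright, and holds it there. Negative while the shut lid is pressed in: -0.037 to -0.046 is the stop. The spring lifts the front edge with about 2.5 N when shut, 1 N when open.
- lid_hinge (a point): Point on the lid's hinge axis, mid-width: 65 mm behind the box's centre along the box's x, 88 mm above the worktop. The axis runs along the box's y. The lid is a board reaching 132 mm from this axis to its front edge, 110 mm wide, 8 mm thick (4 mm to either side of the axis).
- lid_front (a point): Point on the lid's outer face, mid-width, 116 mm from the hinge axis, 16 mm from the front edge, marked by a flush 12 mm brass stud: press here. Each press right to the stop (5 mm below flush; 8 N is ample) and release toggles the catch: shut goes free, free is caught; a shorter press changes nothing. Swing it down at under 2 rad/s. A 26 mm wide bracket stands 24 mm out of the inner face here.
- scoop: The tea scoop, one piece of red plastic, 108 mm long, 25 g: a round open cup 42 mm across the rim and 22 mm high at its +x end (cup centre at x = +32 mm) and a straight handle 13 mm wide and 5 mm thick towards -x, sloping from the cup's rim down to the worktop at x = -53 mm. It lies cup upright. Origin: under the middle of its length, at worktop level; x along the handle towards the cup, z up.
- scoop_grip (a point): Point on the scoop's handle near the cup, 8 mm on the handle side of the scoop's origin, 14 mm above the worktop; pinch the handle here across its 13 mm width (scoop's y).
- eggcup_a: A white ceramic egg cup, 47 mm across, 62 mm high. Origin under its centre. To be left alone.
- eggcup_b: The other egg cup, the same. To be left alone.
- dispenser: The upright white sweetener dispenser, 16 x 36 mm, 65 mm high with its button. Origin under its centre. To be left alone.

How it is judged (in metres and radians):
At the end, for the whole second after the job is handed in: The scoop lies at rest inside the tea box (its origin within the box's inner walls and less than 60 mm above the worktop) and the lid is shut, still and held by its catch alone: lid angle between -0.03 and 0.03 rad (x of scoop in the frame of teabox between -0.07 and 0.07 m and y of scoop in the frame of teabox between -0.057 and 0.057 m and z of scoop in the frame of teabox between 0 and 0.06 m and value of joint lid between -0.03 and 0.03 rad and velocity of joint lid below 0.05 rad/s and linear speed of scoop below 0.03 m/s); the robot touches nothing.
It fails at once if an egg cup is pushed more than 30 mm from its place or tipped more than 0.5 rad (distance of any of eggcup_a, eggcup_b from where it was at the start of the episode above 0.03 m or angle between any of eggcup_a, eggcup_b's own z axis and vertical above 0.5 rad).
It fails at once if the sweetener dispenser is pushed more than 30 mm from its place or tipped more than 0.5 rad (distance of dispenser from where it was at the start of the episode above 0.03 m or angle between dispenser's own z axis and vertical above 0.5 rad).
It also fails if it takes over 72 s, if anything falls off the work surface, if the arm or the gripper's body presses on something with over 40 N, if the wrist force passes 120 N, or if a joint passes its speed limit or range.

ROBOT

A 7-joint arm with a two-finger parallel gripper is mounted at the origin on the work surface. World frame = base frame: x ahead of the robot, y to its left, z up, the work surface at z = 0. Lengths are in mm, angles in rad, forces in N, time in s.
With the tool pointing down it reaches from about 350 to 900 mm from the base axis. Payload 8.1 kg.
Tool frame: the origin (TCP) lies between the finger pads; the fingertips stand 14 mm ahead of it and the grasp point (between the pads) lies 5 mm behind it; z points along the fingers, y is the line along which they close (so a half turn about z gives the same grasp; the last joint's range is limited). The gripper opens to 92 mm and grips with 3 to 60 N. Pads are 19 mm wide; open, the fingers measure 130 mm over their backs; the gripper's body (75 mm by 190 mm) begins 47 mm behind the grasp point.
Start: joints at [-1.4, 0.434, 0.025, 1.573, -0.012, 1.134, -0.075], TCP at [169.022, 601.725, 240.742] pointing down, gripper open.
Joint ranges: [-2.62, 2.62], [-0.44, 2.09], [-1.27, 1.32], [0.08, 2.57], [-1.32, 4.46], [0.12, 2], [-2.74, 2.74]. Speed limits (rad/s): [2.22, 2.22, 3.01, 3.01, 3.14, 3.14, 3.14].

INTERFACE

Orientations are given as a rotation vector (axis times angle).
In Python, from rig import env gives the robot as it stands.
- The arm moves only by the shell command python3 jog.py FILE, which reads ROWS from the file FILE. ROWS is 1 to 5 rows, parted by semicolons, with the numbers parted by commas; each row has 7 numbers: dx, dy, dz in m, then a rotation vector rx, ry, rz in units of 0.1 rad, then the opening from 0.0 (shut) to 1.0 (fully open); each row shifts and turns the commanded pose from where the row before left it, along the tool's axes as they then stand; what a row does not reach is not made up. A row lasts 1/8 s, in which the tool goes at most 62.5 mm and 0.188 rad, less where a joint would pass 70% of its speed; a pose out of reach is approached as far as the arm can. The fingers move at their own pace and stop on an object; the grip force is fixed at half the most. Time passes only in rows, so rows that do not move let the fingers close. It prints the time, the measured TCP pose, the force, the opening and the grip force at its end. Input that does not fit is refused with a message, and nothing moves.
- env.observe(): the state, without advancing time (a new reading comes with each control period).
- env.snapshot(name): name is "scene" or "side" or "wrist"; returns (picture, depth): 400x640x3 uint8, red, green, blue; 400x640 float32, mm along the optical axis (not along the pixel's ray), 0 where there is no reading.
- env.camera_model(name): a dict with "fx", "fy", "cx", "cy" (pixels), "origin" and "attitude" of the camera in the world. Camera axes: x right, y down, z forward; pixel columns grow to the right and rows downward; lengths in mm; the calibration is good to about 2 mm. A picture is of the moment at which its call begins: read the wrist's pose just before it. camera_model takes no time and is no camera call; for the wrist camera it gives the pose at the moment of the call.
- env.finish_job(): hands the job in; it is judged then, once.
The state is a dict: "clock": time; "qpos": joint angles; "qd": joint speeds; "effort": joint torques, N m; "position": TCP position; "tcp_rot": TCP orientation; "ft_force": force on the tool from outside, world axes, zero at the start; "torque": the same for the moment, N m; "finger_gap": opening from 0.0 (shut) to 1.0 (fully open); "gripper_force": force on a finger pad.
Only numpy, scipy, OpenCV 4.12 (cv2) and the standard library are available. Lean on these libraries where they do the work, as an engineer would, in place of code of your own. Each camera call takes 0.05 s, during which the arm holds its last target. There are 200 camera calls.

## Working session

There is one attempt and no reset: what is moved stays moved. The work goes in short steps, Python scripts to look and compute and a shell command to move; the robot and the scene stay as the last step left them, time stands still between calls to the robot, and variables do not carry over. Pictures are saved under pics/ and viewed, at most 14 in all, crops included, and the job is handed in when it is done.

```bash
ls; mkdir -p pics
cat > h.py <<'E'
import numpy as np, cv2
from rig import env
from scipy.spatial.transform import Rotation as R
def att(m):
    a=np.array(m["attitude"],float)
    return a if a.shape==(3,3) else R.from_rotvec(a).as_matrix()
def snap(n,save=None):
    m=env.camera_model(n); p,d=env.snapshot(n)
    if save: cv2.imwrite("pics/"+save,p[:,:,::-1])
    return p,d,m
def ray(m,u,v):
    d=att(m)@np.array([(u-m["cx"])/m["fx"],(v-m["cy"])/m["fy"],1.0])
    return np.array(m["origin"],float),d
def onplane(m,u,v,z):
    o,d=ray(m,u,v); return o+d*(z-o[2])/d[2]
def depthpt(m,d,u,v):
    o,r=ray(m,u,v); return o+r*d[int(v),int(u)]
def cross(m1,p1,m2,p2):
    o1,d1=ray(m1,*p1);o2,d2=ray(m2,*p2)
    A=np.stack([d1,-d2],1);t=np.linalg.lstsq(A,o2-o1,rcond=None)[0]
    a,b=o1+t[0]*d1,o2+t[1]*d2
    return (a+b)/2,np.linalg.norm(a-b)
E
python3 - <<'E'
from h import *
print(env.observe())
for n in("scene","side","wrist"):
    p,d,m=snap(n,n+"0.png"); print(n,m)
a=np.vstack([cv2.imread("pics/scene0.png"),cv2.imread("pics/side0.png")])
E
```

```text
jog.py
pics
rig.py
{'clock': 0.0, 'qpos': array([-1.3996152 ,  0.43521468,  0.02495098,  1.57406651, -0.01160317,
        1.13401686, -0.07508903]), 'qd': array([ 0.0019323 , -0.00066467, -0.00052938,  0.00049639, -0.00016135,
        0.00065299,  0.00016808]), 'effort': array([ 5.05126991e-04, -6.67822981e+01,  9.85365249e-01, -3.14460754e+01,
       -6.06078096e-02,  4.24256630e-02,  1.72542527e-04]), 'position': array([168.89262506, 601.24736784, 239.96169341]), 'tcp_rot': array([-4.28763021e-01, -3.11211067e+00,  2.44763563e-03]), 'ft_force': array([ 0.18444205,  0.18995728, -0.09196253]), 'torque': array([ 0.05808052, -0.02301996,  0.03020585]), 'gripper_force': 0.0, 'finger_gap': 1.0018381794475433}
scene {'fx': 436.2720091007838, 'fy': 436.2720091007838, 'cx': 317.3986978508175, 'cy': 202.0774297066445, 'origin': array([1297.10253941, -194.97040815,  833.9980106 ]), 'attitude': array([-1.95597991, -1.51950807,  0.60668828])}
side {'fx': 504.7587453455884, 'fy': 504.7587453455884, 'cx': 321.3987837583846, 'cy': 200.9355849794199, 'origin': array([ 240.83275302, -699.5443919 ,  963.77594929]), 'attitude': array([-2.33601964,  0.5604891 , -0.21685049])}
wrist {'fx': 304.4024270738718, 'fy': 304.4024270738718, 'cx': 317.14121906977823, 'cy': 200.0111595599879, 'origin': array([ 91.61134727, 624.51167694, 383.61193771]), 'attitude': array([2.30637125, 1.74623763, 0.25828383])}
```

View pics/scene0.png

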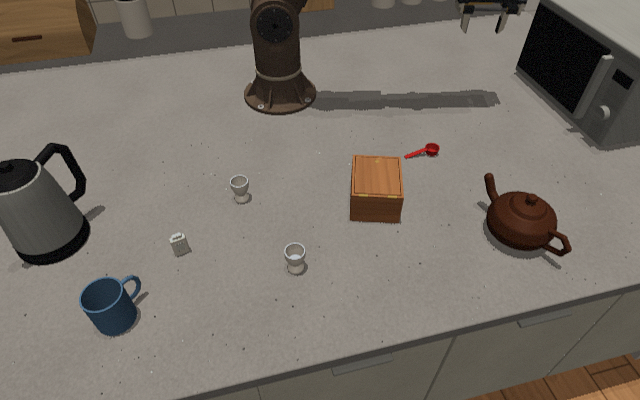

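View pics/side0.png

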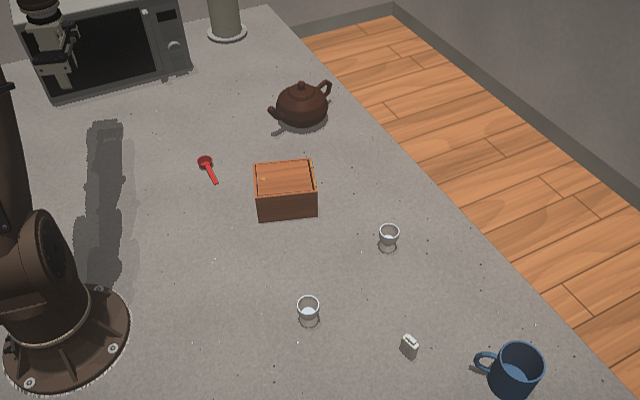

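Scene view: the box is shut at about (377,188), with the red scoop left of the robot's line at (422,151). Egg cups are at (239,188) and (295,257), the dispenser at (179,244). Side view: box top is around (285,178), the stud near (263,180), the scoop at (207,169).

```bash
cat > meas.py <<'E'
from h import *
def redmask(p):
    h=cv2.cvtColor(p,cv2.COLOR_RGB2HSV)
    m=(((h[...,0]<6)|(h[...,0]>172))&(h[...,1]>150)&(h[...,2]>70)).astype(np.uint8)
    n,l,s,c=cv2.connectedComponentsWithStats(m); i=1+np.argmax(s[1:,4]); return l==i
def woodmask(p,win):
    h=cv2.cvtColor(p,cv2.COLOR_RGB2HSV)
    m=((h[...,0]>5)&(h[...,0]<22)&(h[...,1]>90)).astype(np.uint8)
    k=np.zeros_like(m);k[win]=m[win]
    n,l,s,c=cv2.connectedComponentsWithStats(k); i=1+np.argmax(s[1:,4]); return l==i
def cloud(m,d,mask):
    v,u=np.nonzero(mask&(d>0)); r=np.stack([(u-m["cx"])/m["fx"],(v-m["cy"])/m["fy"],np.ones(len(u))],1)*d[v,u][:,None]
    return r@att(m).T+np.array(m["origin"])
if __name__=="__main__":
    for n,w in(("scene",np.s_[140:230,335:415]),("side",np.s_[145:230,240:330])):
        p,d,m=snap(n)
        P=cloud(m,d,woodmask(p,w)); T=P[P[:,2]>84]
        r=cv2.minAreaRect(T[:,:2].astype(np.float32)); print(n,"box top",r,np.percentile(T[:,2],[5,50,95]))
        rm=redmask(p); S=cloud(m,d,rm)
        print(" scoop n",len(S),"mean",S.mean(0),"z",np.percentile(S[:,2],[2,50,98]))
        rs=cv2.minAreaRect(S[:,:2].astype(np.float32)); print("  rect",rs)
        v,u=np.nonzero(rm); print("  px",u.min(),u.max(),v.min(),v.max())
        if n=="side": cv2.imwrite("pics/crop.png",cv2.resize(p[140:230,190:330,::-1],None,fx=5,fy=5,interpolation=cv2.INTER_CUBIC))
        else: cv2.imwrite("pics/crop2.png",cv2.resize(p[135:230,340:450,::-1],None,fx=6,fy=6,interpolation=cv2.INTER_CUBIC))
        for nm,px in (("a",(239,200)) ,("b",(295,270)),("d",(181,252))) if n=="scene" else (("a",(308,323)),("b",(388,250)),("d",(408,355))):
            print("  ",nm,onplane(m,*px,0)[:2].round())
E
python3 meas.py
```

```text
scene box top ((563.16015625, 142.684326171875), (123.77613067626953, 156.88331604003906), 71.36746215820312) [88.31303696 91.50398714 93.93973872]
 scoop n 192 mean [417.73067914 351.45626152  11.7441153 ] z [-0.11627921 12.3260566  21.80721695]
  rect ((417.9404296875, 339.4830627441406), (103.24197387695312, 43.77217483520508), 83.88256072998047)
  px 404 439 143 158
   a [ 474. -201.]
   b [ 727. -104.]
   d [ 610. -356.]
side box top ((560.2567138671875, 141.47567749023438), (132.48638916015625, 150.46209716796875), 71.96910095214844) [89.49552936 93.87255106 96.84300947]
 scoop n 137 mean [417.5229638  334.59300916  14.62679861] z [ 3.36092384 14.802001   26.0559773 ]
  rect ((423.1073303222656, 336.7694091796875), (38.15858459472656, 100.76013946533203), 12.873061180114746)
  px 197 217 158 184
   a [ 459. -201.]
   b [ 714. -113.]
   d [ 608. -359.]
```

View pics/crop.png

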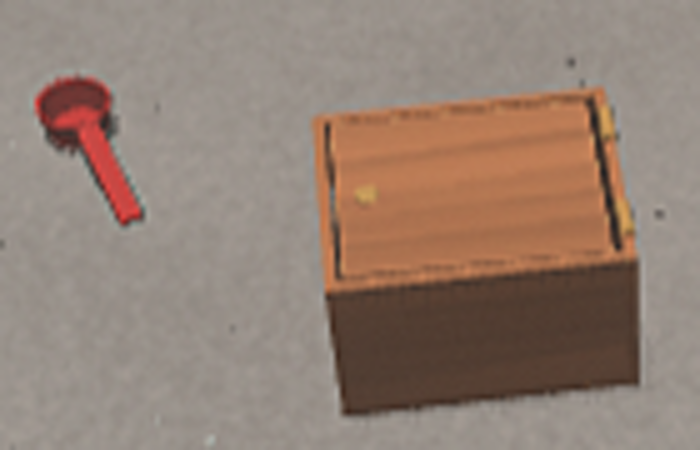

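Run:
```python
from h import *
m=env.camera_model("side"); s=env.camera_model("scene")
f=lambda x,y:(190+x/5-.4,140+y/5-.4)
C=[onplane(m,*f(*c),92) for c in((318,118),(328,292),(637,262),(603,90))]
for c in C: print(c.round(1))
print("edges",[np.linalg.norm(C[i]-C[(i+1)%4]).round(1) for i in range(4)],"ctr",np.mean(C,0))
d=(C[2]+C[3]-C[0]-C[1]); print("yaw",np.arctan2(d[1],d[0])); 
print("stud",onplane(m,*f(365,194),92))
cup=onplane(m,*f(74,105),22); end=onplane(m,*f(132,222),3); print("cup",cup,"end",end,np.linalg.norm((cup-end)[:2]))
print("tool x",R.from_rotvec(env.observe()["tcp_rot"]).as_matrix().round(3))
```

```text
[511.7 222.   92. ]
[470.9 106.4  92. ]
[610.5  57.3  92. ]
[649.8 175.1  92. ]
edges [np.float64(122.6), np.float64(148.0), np.float64(124.2), np.float64(145.9)] ctr [560.70592819 140.22160483  92.        ]
yaw -0.3330296365577623
stud [511.89667966 160.06383794  92.        ]
cup [417.38848717 367.2538304   22.        ] end [419.75564513 284.97444936   3.        ] 82.31342527920468
tool x [[-0.963  0.27  -0.   ]
 [ 0.27   0.963 -0.001]
 [-0.    -0.001 -1.   ]]
```

View pics/crop2.png

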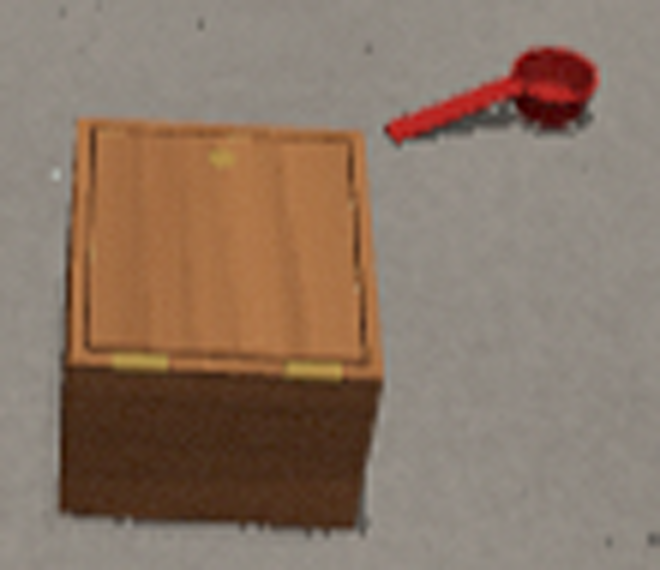

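Box corners agree at 92 mm (edges 148 × 123), yaw ≈ -0.33, and the lid is shut with the stud on the robot's side. I'll head to the stud and take a wrist look at the scoop halfway.

The manual's scale: shifts go in m and turns go in units of 0.1 rad. Converting my numbers, -45 mm is -0.045, -33 mm is -0.033, 0.06 rad is 0.6.

```bash
echo '-0.045,-0.033,0,0,0,0.6,0;-0.045,-0.033,0,0,0,0,0;-0.045,-0.033,0,0,0,0,0;-0.045,-0.033,0,0,0,0,0;-0.045,-0.033,0,0,0,0,0' > next.json && python3 jog.py next.json
python3 - <<'E'
from h import *
m=env.camera_model("side"); s=env.camera_model("scene")
print("stud x",cross(m,(190+365/5-.4,140+194/5-.4),s,(340+221/6-.4,135+158/6-.4)))
p,d,w=snap("wrist","w1.png"); print(w["origin"])
E
```

```text
clock: 0.88
position: [331.1, 372.5, 240.9]
tcp_rot: [0.522, 3.098, 0.001]
ft_force: [1.3, 0.8, 0.4]
finger_gap: 0.505
gripper_force: 0.0
stud x (array([512.16246035, 160.41605811,  91.21828975]), np.float64(0.6202662296835184))
[255.11505739 399.97147047 384.44265651]
```

View pics/w1.png

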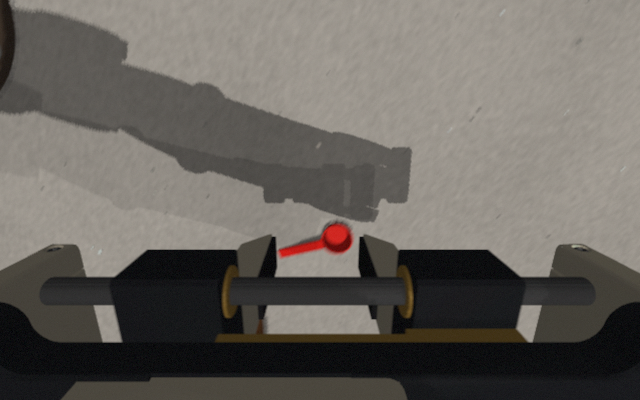

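The wrist view shows the cup at (336,238) and the handle end at (280,253). I'll cross it with the side view and carry on to the stud, which came out at z 91.2 (expected 92).

```bash
cat > scoop.py <<'E'
from meas import *
import sys
def feats(mask):
    # handle end and cup blob from the mask: opening isolates the cup
    m=mask.astype(np.uint8); P=np.argwhere(mask)[:,::-1].astype(float)
    dt=cv2.distanceTransform(m,cv2.DIST_L2,5); k=dt>0.55*dt.max()
    cup=np.argwhere(k)[:,::-1].mean(0); far=P[np.argmax(np.linalg.norm(P-cup,axis=1))]
    near=P[np.linalg.norm(P-far,axis=1)<3].mean(0)
    return cup,near
if __name__=="__main__":
    p,d,w=snap("wrist"); ps,ds,s=snap("side")
    rm=redmask(p); c,e=feats(rm); cs,es=feats(redmask(ps))
    print("px",c,e,cs,es)
    print("cup X",cross(w,c,s,cs)); print("end X",cross(w,e,s,es))
    S=cloud(w,d,rm); print("cloud z",np.percentile(S[:,2],[2,50,98]))
    cw=onplane(w,*c,14); ew=onplane(w,*e,4); print("wrist cup",cw,"end",ew)
    u=(cw-ew)[:2]; u/=np.linalg.norm(u); print("az",np.arctan2(u[1],u[0]),"len",np.linalg.norm((cw-ew)[:2]))
    print("grip",cw[:2]-40*u, "origin",cw[:2]-32*u)
E
python3 scoop.py
python3 - <<'E'
from h import *
o=env.observe(); M=R.from_rotvec(o["tcp_rot"]).as_matrix()
print(M.round(3),M.T@(np.array([512.3,159,150])-o["position"]))
E
```

```text
px [342.44692737 231.2122905 ] [285.15384615 244.76923077] [208.75510204 169.3877551 ] [215.875 182.125]
cup X (array([427.02164424, 369.10268621, -13.8075208 ]), np.float64(6.946654320720874))
end X (array([419.09254688, 290.4910584 ,   3.10183122]), np.float64(5.385764617681658))
cloud z [ 1.65125148 10.73937696 22.4045342 ]
wrist cup [418.80166915 371.38361318  14.        ] end [415.8526512  290.55802137   4.        ]
az 1.5343263138784478 len 80.87937314043143
grip [417.34319199 331.41021147] origin [417.63488743 339.40489181]
[[-0.943  0.333  0.001]
 [ 0.333  0.943 -0.   ]
 [-0.001 -0.    -1.   ]] [-240.4809488  -140.22592727   91.19791596]
```

To row units: -48 mm is -0.048, -28 mm is -0.028.

```bash
echo '-0.048,-0.028,0.016,0,0,0,0;-0.048,-0.028,0.016,0,0,0,0;-0.048,-0.028,0.016,0,0,0,0;-0.048,-0.028,0.016,0,0,0,0;-0.048,-0.028,0.016,0,0,0,0' > next.json && python3 jog.py next.json;echo '0,0,0,0,0,0,0;0,0,0,0,0,0,0' > next.json && python3 jog.py next.json
python3 - <<'E'
from h import *
o=env.observe(); M=R.from_rotvec(o["tcp_rot"]).as_matrix()
print(M.round(3),M.T@(np.array([512.3,159,106])-o["position"]))
E
```

```text
clock: 1.65
position: [512.0, 163.6, 160.2]
tcp_rot: [0.518, 3.098, 0.001]
ft_force: [0.5, 1.0, 0.1]
finger_gap: 0.005
gripper_force: 0.0
clock: 1.9
position: [510.7, 164.6, 160.5]
tcp_rot: [-0.52, -3.097, -0.001]
ft_force: [0.5, 0.9, 0.2]
finger_gap: 0.002
gripper_force: 0.0
[[-0.945  0.327 -0.001]
 [ 0.327  0.945  0.001]
 [ 0.001  0.    -1.   ]] [-3.44453066 -4.79003414 54.47474796]
```

```bash
echo '-0.003,-0.005,0.015,0,0,0,0;0,0,0.02,0,0,0,0;0,0,0.012,0,0,0,0;0,0,0,0,0,0,0;0,0,0,0,0,0,0' > next.json && python3 jog.py next.json; echo '0,0,0.006,0,0,0,0;0,0,0.004,0,0,0,0;0,0,0.002,0,0,0,0;0,0,0,0,0,0,0' > next.json && python3 jog.py next.json
```

```text
clock: 2.52
position: [512.5, 157.8, 114.1]
tcp_rot: [0.521, 3.098, 0.001]
ft_force: [0.5, 0.8, 0.9]
finger_gap: 0.005
gripper_force: 0.0
clock: 3.02
position: [512.7, 157.7, 101.9]
tcp_rot: [0.522, 3.097, 0.001]
ft_force: [0.8, 1.5, 3.1]
finger_gap: 0.005
gripper_force: 1.8
```

```bash
echo '0,0,0.002,0,0,0,0;0,0,0.001,0,0,0,0;0,0,0,0,0,0,0;0,0,0,0,0,0,0' > next.json && python3 jog.py next.json
```

```text
clock: 3.52
position: [512.8, 157.8, 100.1]
tcp_rot: [0.522, 3.097, 0.002]
ft_force: [-3.6, -0.1, 17.8]
finger_gap: 0.0
gripper_force: 9.3
```

```bash
echo '0.005,0,-0.02,0,0,0,0;0.04,0,-0.04,0,0,0,0;0.045,0.02,-0.04,0,0,0,0.5;0,0.04,-0.02,0,0,0,0.5;0,0.04,0,0,0,1,0.5' > next.json && python3 jog.py next.json; echo '0,0.03,0,0,0,1,0.5;0,0,0,0,0,0,0.5;0,0,0,0,0,0,0.5' > next.json && python3 jog.py next.json;  python3 - <<'E'
from h import *
snap("scene","s2.png"); p,d,m=snap("scene")
cv2.imwrite("pics/s2.png",p[60:260,300:540,::-1])
snap("wrist","w2.png")
E
python3 scoop.py
```

```text
clock: 4.15
position: [460.9, 282.2, 220.1]
tcp_rot: [0.678, 3.066, 0.004]
ft_force: [0.0, -0.7, -0.7]
finger_gap: 0.277
gripper_force: 0.0
clock: 4.53
position: [472.7, 306.9, 217.5]
tcp_rot: [-0.828, -3.03, 0.003]
ft_force: [1.2, 0.2, -0.6]
finger_gap: 0.5
gripper_force: 0.0
px [342.63468635 106.07749077] [279.27272727 142.72727273] [208.90625 169.90625] [198.   159.25]
cup X (array([421.64713846, 375.07260084, -22.897871  ]), np.float64(6.811620176176636))
end X (array([402.33044029, 305.23325037,  87.29949355]), np.float64(20.501976452342493))
cloud z [ 1.37322685 10.09040742 22.56567167]
wrist cup [416.8843724  372.99641818  14.        ] end [415.18153074 290.46139397   4.        ]
az 1.5501675073770502 len 82.55258863292421
grip [416.05927815 333.00492884] origin [416.224297   341.00322671]
```

View pics/s2.png

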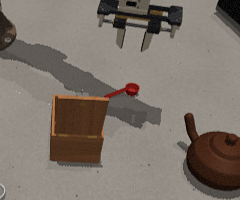

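View pics/w2.png

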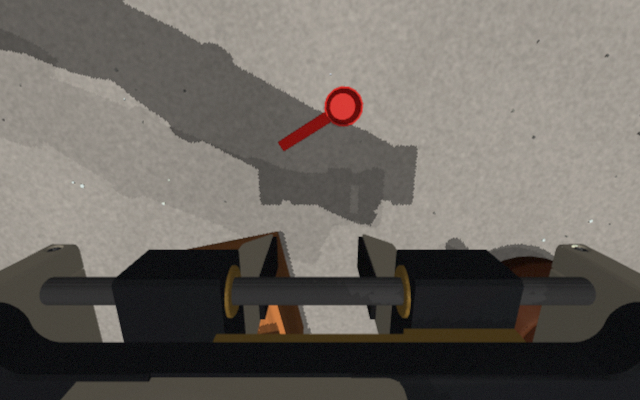

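The scene view shows the lid standing open. The wrist view has the cup at (343,106) and the handle end at (280,147). Next I move over the grip point and turn to align.

```bash
echo '0.031,-0.004,0,0,0,0,0.5;0.031,-0.004,0,0,0,0,0.5;0,0,0,0,0,1.76,0.5;0,0,0,0,0,1.76,0.5;0,0,0,0,0,1.76,0.5' > next.json && python3 jog.py next.json; echo '0,0,0,0,0,1.76,0.5;0,0,0.02,0,0,1.76,0.5;0,0,0.03,0,0,1.76,0.5;0,0,0,0,0,0,0.5;0,0,0,0,0,0,0.5' > next.json && python3 jog.py next.json
cat > s3.py <<'E'
from meas import *
p,d,w=snap("wrist","w3.png"); rm=redmask(p); S=cloud(w,d,rm); 
o=env.observe();M=R.from_rotvec(o["tcp_rot"]).as_matrix()
print("n",len(S),"z",np.percentile(S[:,2],[2,50,98]))
q=S[S[:,2]>19.5]; (cx,cy),r=cv2.minEnclosingCircle(q[:,:2].astype(np.float32)); print("rim",cx,cy,r)
c=np.array([cx,cy]); r0=np.linalg.norm(S[:,:2]-c,axis=1); H=S[r0>25]; 
hm=H.mean(0); u=c-hm[:2]; u/=np.linalg.norm(u); t=(H[:,:2]-c)@u
vx=cv2.fitLine(H[:,:2].astype(np.float32),cv2.DIST_L2,0,.01,.01).ravel()
print("handle t",t.min(),"az",np.arctan2(u[1],u[0]),np.arctan(vx[1]/vx[0])%np.pi,"z vs t",np.polyfit(t,H[:,2],1))
g=c-40*u; gz=H[abs(t+40)<4,2]; print("grip",g,gz.mean() if len(gz) else None)
tx=np.arctan2(M[1,0],M[0,0]); print("tool az",tx,"pos",o["position"],"tooldelta to z17",M.T@(np.r_[g,17]-o["position"]))
E
python3 s3.py
```

```text
clock: 5.4
position: [415.7, 332.4, 218.4]
tcp_rot: [-1.599, -2.704, -0.001]
ft_force: [-0.5, -0.3, -0.5]
finger_gap: 0.498
gripper_force: 0.0
clock: 6.02
position: [416.1, 332.8, 169.0]
tcp_rot: [2.238, 2.204, 0.001]
ft_force: [0.2, -0.3, 0.9]
finger_gap: 0.499
gripper_force: 0.0
n 1974 z [ 1.60063852 10.10925915 22.57292888]
rim 418.2154846191406 367.35211181640625 25.81367301940918
handle t -77.34590069587142 az 1.5706556315552835 1.6086968 z vs t [ 0.2250152  23.56022868]
grip [418.20985681 327.35211221] 15.004713387296116
tool az 1.554746824144472 pos [416.30820423 333.07033524 169.30800134] tooldelta to z17 [ -5.87212252   1.84010608 152.30290153]
```

```bash
cat >> s3.py <<'E'
a=np.arctan(vx[1]/vx[0])%np.pi; U=np.array([np.cos(a),np.sin(a)]); V=np.array([-U[1],U[0]])
o0=vx[2:]; s=(S[:,:2]-o0)@U; l=(S[:,:2]-o0)@V; k=s>s.max()-44
print("len",np.percentile(s,[.2,99.8]),np.ptp(s),"cup lat",np.percentile(l[k],[.5,99.5]),"handle lat",np.percentile(l[s<s.max()-50],[1,99]))
for f in(53,):
    og=o0+U*(np.percentile(s,.2)+54+np.percentile(s,99.8)-54)/2; print("origin mid",og,"grip",og-8*U,"cup",og+32*U)
E
python3 s3.py
```

```text
n 1966 z [ 1.67110225 10.04932412 22.48741075]
rim 417.07708740234375 366.69732666015625 25.956880569458008
handle t -76.66967339812108 az 1.5955970437449858 1.5981522 z vs t [ 0.19316208 21.70748307]
grip [418.06901439 326.70962754] 14.865132072033536
tool az 1.5540933756141075 pos [416.35939677 333.14530116 169.36168829] tooldelta to z17 [ -6.63995481   1.63572658 152.3537336 ]
len [-30.12046871  72.02133451] 102.54012827620042 cup lat [-19.77723409  19.30399891] handle lat [-6.08869526  5.93965237]
origin mid [417.65190002 341.366148  ] grip [417.87071938 333.36914111] cup [416.77662256 373.35417558]
```

View pics/w3.png

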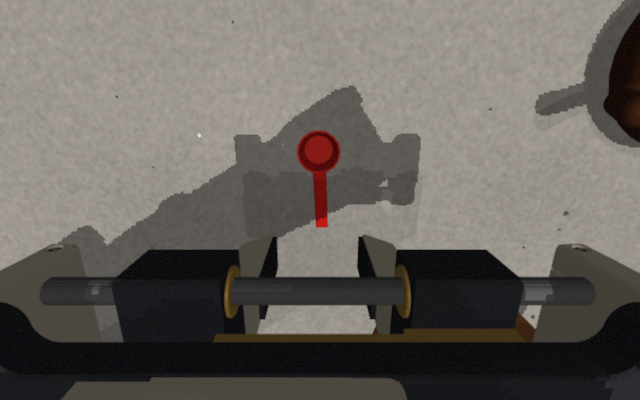

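Wrist view: the cup is at (319,152) and the handle end at (321,226). Handle width, cup width and grip height 15 mm all check. Descending.

To row units: 50 mm is 0.05, 15 mm is 0.015, -0.04 rad is -0.4.

```bash
echo '0,0.0015,0.05,0,0,-0.4,0.5;0,0,0.05,0,0,0,0.5;0,0,0.03,0,0,0,0.5;0,0,0.015,0,0,0,0.5;0,0,0.006,0,0,0,0.5' > next.json && python3 jog.py next.json; echo '0,0,0,0,0,0,0.4;0,0,0,0,0,0,0' > next.json && python3 jog.py next.json; echo '0,0,0,0,0,0,0;0,0,0,0,0,0,0;0,0,0,0,0,0,0;0,0,0,0,0,0,0' > next.json && python3 jog.py next.json
```

```text
clock: 6.75
position: [417.6, 333.1, 17.3]
tcp_rot: [-2.197, -2.245, -0.001]
ft_force: [0.1, 0.5, -0.2]
finger_gap: 0.498
gripper_force: 0.0
clock: 7.0
position: [417.8, 333.4, 18.2]
tcp_rot: [-2.198, -2.245, -0.003]
ft_force: [0.5, 0.2, 0.3]
finger_gap: 0.34
gripper_force: 0.0
clock: 7.5
position: [417.4, 333.0, 17.4]
tcp_rot: [-2.198, -2.245, -0.001]
ft_force: [-0.6, -0.3, 5.4]
finger_gap: 0.132
gripper_force: 29.9
```

To row units: -20 mm is -0.02, -45 mm is -0.045, -0.174 rad is -1.74.

```bash
echo '0,0,-0.02,0,0,0,0;0,0,-0.045,0,0,0,0;0,0,-0.045,0,0,-1.74,0;0,0,-0.03,0,0,-1.74,0;0,0,0,0,0,-1.74,0' > next.json && python3 jog.py next.json; echo '0,0,0,0,0,-1.74,0;0,0,0,0,0,-1.74,0;0,0,0,0,0,-1.74,0;0,0,0,0,0,-1.74,0;0,0,0,0,0,0,0' > next.json && python3 jog.py next.json;cat > box.py <<'E'
from h import *
import sys
o=env.observe(); M=R.from_rotvec(o["tcp_rot"]).as_matrix()
yaw=-.33; B=np.array([[np.cos(yaw),-np.sin(yaw)],[np.sin(yaw),np.cos(yaw)]]); c=np.array([561,141])
print("box xy of tcp",B.T@(o["position"][:2]-c),"z",o["position"][2],"tool in box",np.block([[B.T,np.zeros((2,1))],[0,0,1]])@M)
if len(sys.argv)>3:
    t=np.array(sys.argv[1:4],float); print("delta tool",M.T@(np.r_[c+B@t[:2],t[2]]-o["position"]))
E
python3 box.py 9 0 158
```

```text
clock: 8.12
position: [418.3, 333.7, 159.6]
tcp_rot: [1.536, 2.739, 0.007]
ft_force: [0.2, 0.6, -0.5]
finger_gap: 0.135
gripper_force: 29.9
clock: 8.75
position: [417.2, 332.4, 156.9]
tcp_rot: [-0.521, -3.098, 0.0]
ft_force: [-0.6, -0.1, -0.5]
finger_gap: 0.135
gripper_force: 29.9
box xy of tcp [-198.10644906  134.49419353] z 156.90874231243887 tool in box [[-9.99994430e-01  3.31166105e-03 -4.14582690e-04]
 [ 3.31180952e-03  9.99994452e-01 -3.57930216e-04]
 [ 4.13395046e-04 -3.59301241e-04 -9.99999850e-01]]
delta tool [-207.55026361 -133.80797307   -1.12898074]
```

To row units: -40 mm is -0.04, -27 mm is -0.027.

```bash
echo '-0.04,-0.027,0,0,0,0,0;-0.04,-0.027,0,0,0,0,0;-0.04,-0.027,0,0,0,0,0;-0.04,-0.027,0,0,0,0,0;-0.035,-0.026,0,0,0,0,0' > next.json && python3 jog.py next.json; echo '-0.008,0,0,0,-1.2,0,0;0,0,0,0,0,0,0;0,0,0,0,0,0,0' > next.json && python3 jog.py next.json; python3 box.py 9 0 60
python3 - <<'E'
from h import *
p,d,m=snap("scene");q,_,_=snap("side")
cv2.imwrite("pics/p4.png",np.hstack([cv2.resize(p[80:240,310:450,::-1],None,fx=2.5,fy=2.5),cv2.resize(q[80:240,210:350,::-1],None,fx=2.5,fy=2.5)]))
E
```

```text
clock: 9.38
position: [558.8, 141.0, 157.0]
tcp_rot: [0.527, 3.097, -0.0]
ft_force: [0.9, 0.4, 0.0]
finger_gap: 0.135
gripper_force: 29.9
clock: 9.75
position: [564.9, 141.0, 157.2]
tcp_rot: [0.5, 2.984, -0.029]
ft_force: [-0.2, -0.1, -0.7]
finger_gap: 0.129
gripper_force: 29.9
box xy of tcp [3.67156649 1.28617652] z 157.1719246410931 tool in box [[-9.93084466e-01  1.96850103e-03  1.17385551e-01]
 [ 1.97667810e-03  9.99998045e-01 -4.67592963e-05]
 [-1.17385413e-01  1.85597517e-04 -9.93086416e-01]]
delta tool [ 6.11243963 -1.29371985 97.12565965]
```

View pics/p4.png

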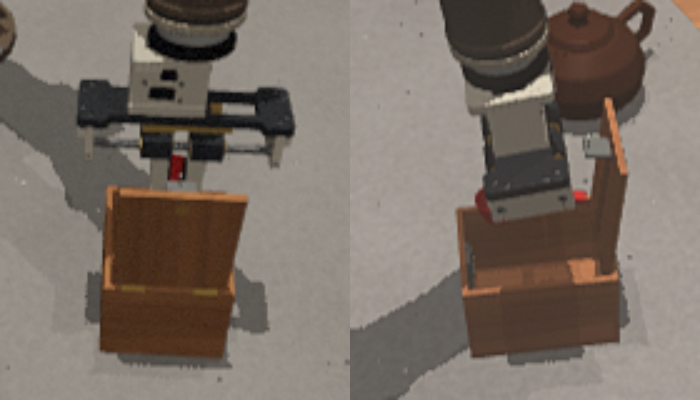

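In the left view (scene) the lid stands open behind the gripper. The right view (side) shows the cup towards the front and the handle end clear of the lid. Lowering.

```bash
echo '0.0015,-0.001,0.03,0,0,0,0;0.0015,0,0.03,0,0,0,0;0.001,0,0.02,0,0,0,0;0,0,0,0,0,0,0' > next.json && python3 jog.py next.json; python3 box.py 11 0 52
```

```text
clock: 10.35
position: [569.6, 137.0, 75.9]
tcp_rot: [0.5, 2.985, -0.032]
ft_force: [0.3, -0.0, 0.1]
finger_gap: 0.135
gripper_force: 29.9
box xy of tcp [ 9.4479861  -0.96295666] z 75.85523250583968 tool in box [[-0.99313923  0.00228007  0.1169157 ]
 [ 0.0020381   0.99999553 -0.00218911]
 [-0.11692017 -0.0019358  -0.99313943]]
delta tool [ 1.24975448  1.01267004 23.87091879]
```

```bash
echo '0.001,0.001,0.012,0,0,0,0;0,0,0.011,0,0,0,0;0,0,0,0,0,0,0;0,0,0,0,0,0,0' > next.json && python3 jog.py next.json; echo '0,0,0,0,0,0,0.35;0,0,0,0,0,0,0.35;0,0,0,0,0,0,0.35;0,0,0,0,0,0,0.35' > next.json && python3 jog.py next.json;  echo '0,0,-0.03,0,0,0,0.35;0,0,-0.04,0,0,0,0.35;0,0,-0.04,0,0,0,0;0,0,-0.04,0,0,0,0;0,0,0,0,0,0,0' > next.json && python3 jog.py next.json; python3 box.py;python3 - <<'E'
from meas import *
for n in("scene","side","wrist"):
    p,d,m=snap(n)
    if n=="side": cv2.imwrite("pics/p5.png",cv2.resize(p[80:240,210:350,::-1],None,fx=3,fy=3))
    try: S=cloud(m,d,redmask(p)); print(n,len(S),S.mean(0),np.percentile(S[:,2],[2,98]))
    except Exception as e: print(n,e)
E
```

```text
clock: 10.85
position: [572.6, 137.6, 54.5]
tcp_rot: [0.499, 2.981, -0.03]
ft_force: [0.1, 0.7, -0.6]
finger_gap: 0.132
gripper_force: 29.9
clock: 11.35
position: [572.5, 137.5, 54.4]
tcp_rot: [0.499, 2.981, -0.03]
ft_force: [-0.5, -0.5, -0.8]
finger_gap: 0.348
gripper_force: 0.0
clock: 11.98
position: [557.0, 144.1, 206.5]
tcp_rot: [0.499, 2.977, -0.025]
ft_force: [-0.2, -0.6, -0.8]
finger_gap: 0.074
gripper_force: 0.0
box xy of tcp [-4.77990196  1.68887571] z 206.49773144890105 tool in box [[-0.9922906   0.00161394  0.1239224 ]
 [ 0.00212813  0.99998967  0.004017  ]
 [-0.12391463  0.00424976 -0.99228378]]
scene 1 [771.57419183 488.39022052  89.88301926] [89.88301926 89.88301926]
side 2 [547.83244585 161.12341452  29.55417831] [29.36452773 29.7438289 ]
wrist 1661 [556.11802575 143.66907827  16.99939962] [ 7.53233995 28.66064146]
```

View pics/p5.png

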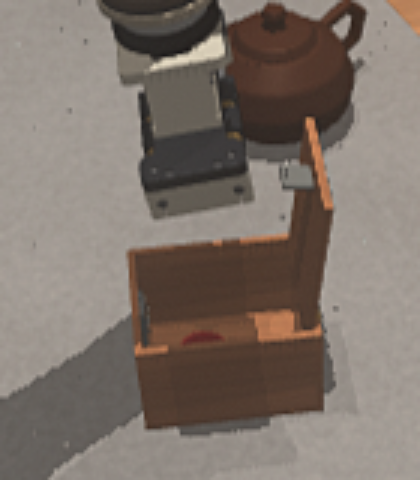

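The scoop lies on the box floor (z 7.5–28.7, inside the walls), seen red at (203,338), and the lid is open. Going over and behind the lid now.

To row units: -38 mm is -0.038, -30 mm is -0.03, 0.124 rad is 1.24.

```bash
echo '0,0,-0.03,0,1.24,0,0;0,-0.0015,-0.03,0,0,0,0;-0.038,0,0,0,0,0,0;-0.038,0,0,0,0,0,0;-0.038,0,0,0,0,0,0' > next.json && python3 jog.py next.json; echo '0,0,0,0,0,0,0;0,0,0,0,0,0,0' > next.json && python3 jog.py next.json; python3 box.py 112 0 188
```

```text
clock: 12.75
position: [660.1, 105.4, 260.7]
tcp_rot: [-0.518, -3.092, 0.0]
ft_force: [0.5, 0.9, -0.6]
finger_gap: 0.003
gripper_force: 0.0
clock: 13.0
position: [658.6, 106.2, 260.9]
tcp_rot: [-0.518, -3.092, 0.0]
ft_force: [0.2, -0.8, -0.3]
finger_gap: 0.003
gripper_force: 0.0
box xy of tcp [103.61592962  -1.34063886] z 260.92163158099584 tool in box [[-0.99997673  0.0019584  -0.00653452]
 [ 0.00196606  0.99999739 -0.00116531]
 [ 0.00653222 -0.00117813 -0.99997797]]
delta tool [-8.85757999  1.44296575 72.86367701]
```

To row units: 30 mm is 0.03, -5 mm is -0.005.

```bash
echo '-0.005,0.001,0.025,0,0,0,0;0,0,0.03,0,0,0,0;0,0,0,0,0,0,0;0.012,0,0,0,0,0,0;0.012,0,0,0,0,0,0' > next.json && python3 jog.py next.json; echo '0.01,0,0,0,0,0,0;0.012,0,0.001,0,0,0,0;0.012,0,0.002,0,0,0,0;0,0,0,0,0,0,0' > next.json && python3 jog.py next.json;python3 box.py 39 0 201;  python3 - <<'E'
from meas import *
p,d,m=snap("side"); cv2.imwrite("pics/p6.png",cv2.resize(p[80:240,210:350,::-1],None,fx=3,fy=3))
E
```

```text
clock: 13.62
position: [641.5, 113.7, 209.3]
tcp_rot: [-0.518, -3.097, -0.003]
ft_force: [0.9, -1.1, 1.1]
finger_gap: 0.011
gripper_force: 0.6
clock: 14.12
position: [608.4, 125.0, 204.7]
tcp_rot: [-0.516, -3.094, -0.001]
ft_force: [-0.2, -0.7, 2.2]
finger_gap: 0.003
gripper_force: 0.7
box xy of tcp [50.06002678  0.20057046] z 204.704172106921 tool in box [[-9.99988256e-01  8.01782629e-04 -4.77974497e-03]
 [ 8.01123038e-04  9.99999669e-01  1.39910132e-04]
 [ 4.77985557e-03  1.36079325e-04 -9.99988567e-01]]
delta tool [11.04203079 -0.20994219  3.7569658 ]
```

View pics/p6.png

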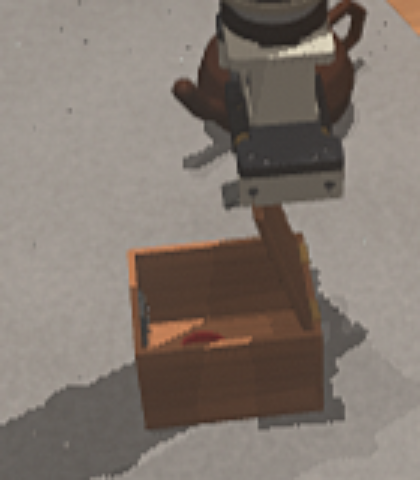

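The side view shows the lid following the fingers, leaning forward at about (280,250) of the crop. Continuing along the arc.

```bash
echo '0.011,0,0.004,0,0,0,0;0.014,0,0.006,0,0,0,0;0.014,0,0.008,0,0,0,0;0.011,0,0.01,0,0,0,0;0.011,0,0.012,0,0,0,0' > next.json && python3 jog.py next.json; echo '0.008,0,0.013,0,0,0,0;0.007,0,0.015,0,0,0,0;0.003,0,0.01,0,0,0,0;0.002,0,0.008,0,0,0,0;0,0,0,0,0,0,0' > next.json && python3 jog.py next.json; python3 box.py -49 0 106
```

```text
clock: 14.8
position: [551.1, 144.2, 164.3]
tcp_rot: [-0.519, -3.095, -0.001]
ft_force: [2.2, -0.7, 0.9]
finger_gap: 0.003
gripper_force: 1.2
clock: 15.42
position: [532.3, 150.7, 118.5]
tcp_rot: [-0.518, -3.094, -0.0]
ft_force: [-0.5, -0.5, 3.0]
finger_gap: 0.008
gripper_force: 1.3
box xy of tcp [-30.30408603  -0.14017918] z 118.52422091499518 tool in box [[-9.99986580e-01  1.93450586e-03 -4.80605725e-03]
 [ 1.93744574e-03  9.99997939e-01 -6.07121971e-04]
 [ 4.80487286e-03 -6.16425298e-04 -9.99988267e-01]]
delta tool [18.63575737  0.11173178 12.61384249]
```

To row units: 10 mm is 0.01, 6 mm is 0.006.

```bash
echo '0.01,0,0.002,0,0,0,0;0.01,0,0.003,0,0,0,0;0,0,0.006,0,0,0,0;0,0,0.004,0,0,0,0;0,0,0,0,0,0,0' > next.json && python3 jog.py next.json; python3 box.py -51 0 100
```

```text
clock: 16.05
position: [513.0, 157.5, 103.6]
tcp_rot: [-0.517, -3.093, -0.0]
ft_force: [-1.5, 1.2, 3.2]
finger_gap: 0.006
gripper_force: 1.4
box xy of tcp [-5.07182953e+01  4.41454084e-02] z 103.6203762054882 tool in box [[-9.99984886e-01  1.51201979e-03 -5.28604475e-03]
 [ 1.51518826e-03  9.99998675e-01 -5.95448480e-04]
 [ 5.28513742e-03 -6.03448833e-04 -9.99985851e-01]]
delta tool [ 0.26249938 -0.04238658  3.62184037]
```

To row units: 3 mm is 0.003, 2 mm is 0.002.

```bash
echo '0,0,0.003,0,0,0,0;0,0,0.002,0,0,0,0;0,0,0,0,0,0,0;0,0,0,0,0,0,0' > next.json && python3 jog.py next.json; echo '0,0,-0.004,0,0,0,0;0,0,-0.008,0,0,0,0;0,0,-0.03,0,0,0,0;0.03,0,-0.04,0,0,0,0;0.03,0,-0.04,0,0,0,0' > next.json && python3 jog.py next.json;echo '0.05,0,-0.03,0,0,0,0;0.05,0,0,0,0,0,0;0,0,0,0,0,0,0;0,0,0,0,0,0,0;0,0,0,0,0,0,0' > next.json && python3 jog.py next.json;python3 - <<'E'
from meas import *
p,d,m=snap("side"); q,e,s=snap("scene")
cv2.imwrite("pics/p7.png",np.hstack([cv2.resize(q[110:240,310:450,::-1],None,fx=2.5,fy=2.5),cv2.resize(p[110:240,210:350,::-1],None,fx=2.5,fy=2.5)]))
P=cloud(s,e,woodmask(q,np.s_[110:230,335:415])); print("wood z",np.percentile(P[:,2],[50,95,99,100]))
print(onplane(s,295,257,55),env.observe()["ft_force"])
E
```

```text
clock: 16.55
position: [513.5, 157.4, 100.2]
tcp_rot: [-0.519, -3.094, -0.002]
ft_force: [-7.8, -0.1, 19.0]
finger_gap: 0.002
gripper_force: 9.6
clock: 17.18
position: [457.0, 176.3, 222.4]
tcp_rot: [-0.52, -3.094, -0.0]
ft_force: [0.2, 0.4, -0.2]
finger_gap: 0.005
gripper_force: 0.0
clock: 17.8
position: [363.9, 208.7, 251.7]
tcp_rot: [-0.521, -3.094, -0.001]
ft_force: [0.5, -0.2, -0.0]
finger_gap: 0.006
gripper_force: 0.0
wood z [90.35774389 93.58676647 94.64452261 96.05664758]
[ 731.43635008 -103.14393171   55.        ] [-0.7064835   0.36256559  0.35411818]
```

View pics/p7.png

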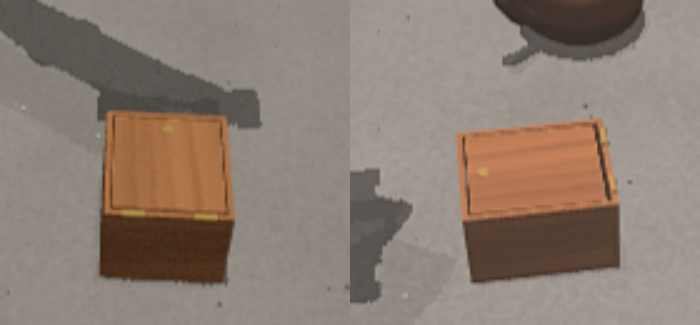

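Both views show the lid shut and flush (no wood above about 95 mm), the stud at (167,128) and (482,172) of the picture, and the robot clear.

```bash
python3 -c "
from rig import env
print(env.finish_job())"
```

```text
the job is handed in; nothing more can be done
None
```

I put the scoop inside the tea box and closed the lid. In the last pictures the lid is flush and staying down by itself, with the robot clear. The egg cups and dispenser were left alone, and I handed the job in at about 18 s; no verdict came back.

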